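# Bolt a lift-door lock past its spring safety catch

## Robot

A 6-joint arm with a two-finger parallel gripper is mounted at the origin on the work surface. World frame = base frame: x ahead of the robot, y to its left, z up, the work surface at z = 0. Lengths are in m, angles in rad, forces in N, time in s.
With the tool pointing down it reaches from about 0.325 to 0.75 m from the base axis. Payload 7.6 kg.
Tool frame: the origin (TCP) lies on the front face of the gripper's body, between the roots of the fingers; the fingertips stand 73 mm ahead of it and the grasp point (between the pads) lies 54 mm ahead of it (r.hold_point_z is the distance from the TCP to the grasp point, in m); z points along the fingers, y is the line along which they close (so a half turn about z gives the same grasp; the last joint's range is limited). The gripper opens to 85 mm and grips with 20 to 120 N. Pads are 22 mm wide; open, the fingers measure 114 mm over their backs; the gripper's body (76 mm by 85 mm) begins 54 mm behind the grasp point. The pads swing forward as they close: fully open they stand 13 mm farther back than shut.
Start: joints at [1.06, 0.052, 1.401, -0, 1.689, -0.07], TCP at [0.224, 0.475, 0.304] pointing down, gripper open.
Joint ranges: [-2.9, 2.9], [-0.91, 2.17], [0.12, 2.37], [-1.06, 4.2], [0.26, 2.73], [-2.93, 2.93]. Speed limits (rad/s): [2.57, 2.57, 3.01, 3.14, 3.14, 3.14].

## Interface

Orientations are given as a unit quaternion [x, y, z, w].
In Python, from rig import readout, snapshot, calibration, r gives the robot as it stands. The module is installed in compiled form; this text tells all that it offers.
- The arm moves only by the tool drive_tool, never from a script. Its argument "increments" is a list of rows, each a list of 7 numbers: the turn, a rotation vector about the world's x, y, z in degrees, then the shift along the world's x, y, z in mm, then the closure, from 0 (fully open) to 1 (shut). In form: [[ax, ay, az, x, y, z, hand], ...]. A call has 1 to 8 rows; each row is the pose to reach, as a shift and turn from the pose commanded when the call began; what a row does not reach only later rows make up. A row lasts 1/12 s, in which the tool goes at most 41.7 mm and 7.16 degrees, less where a joint would pass 70% of its speed; a pose out of reach is approached as far as the arm can. A call with a gripper value outside its range is refused whole. The fingers move at their own pace and stop on an object; "grip_force" is the grip in N (left out, the last holds). Time passes only in rows, so rows that repeat a pose let the fingers close. It gives the time, the measured TCP pose, the force, the opening and the grip force at its end, in the units of the state.
- readout.state(): the state, without advancing time (a new reading comes with each control period).
- snapshot(name): name is "side" or "top" or "wrist"; returns the picture (480x640x3 uint8, blue, green, red); there is no depth.
- calibration(name): a dict with "mtx" (3x3 intrinsics, pixels), "k1" (the pictures are not rectified: a ray, as slopes to the right and down, at radius r is drawn at 1 + k1 r^2 times it, then the intrinsics apply), "T" (4x4, takes a point from camera to world coordinates); the wrist camera has in their place "mount" (4x4, takes a point from camera to tool coordinates, whose origin is the TCP and whose axes are the flange's). Camera axes: x right, y up, looking along -z (the intrinsics and any distortion apply to the point x, -y, -z); pixel columns grow to the right and rows downward; lengths in m; the calibration is good to about 2 mm. A picture is of the moment at which its call begins: read the wrist's pose just before it. calibration takes no time and is no camera call.
- r.job_done(): hands the job in; it is judged then, once.
The state is a dict: "t": time; "q": joint angles; "qd": joint speeds; "tau": joint torques, N m; "ee_pos": TCP position; "tool_rot": TCP orientation; "force": force on the tool from outside, world axes, zero at the start; "ft_torque": the same for the moment, N m; "grip_width": finger opening in m; "grasp_force": force on a finger pad.
Only numpy, scipy, OpenCV 4.12 (cv2) and the standard library are available. Lean on these libraries where they do the work, as an engineer would, in place of code of your own. Each camera call takes 0.05 s, during which the arm holds its last target. There are 200 camera calls.

## Task

Lock the lift-door lock on the bench board: press the red spring catch down with one fingertip and, keeping it held down, push the brass lug with the other fingertip until the bolt is fully home in the blue keeper. Then let go, so that the catch springs back up and locks the bolt. Nothing is to be picked up, and the loose parts round the board stay where they are.

Things in the scene. Friction and masses are not known exactly. Their poses are not given: they have to be found in the camera images.
- lock: Lift-door lock on a fixed wooden board 130 (x) x 250 (y) x 20 mm high. Origin: centre of the board's underside, on the bench; z up. Catch paddle along y at x = -28 mm; bolt along y at x = +28, sliding to +y into a blue keeper (y 88 to 120, 50 mm high). Steel bolt guides at y = -80 and +56 (12 mm long) are 46 mm high. The 30 mm space between paddle and lug holds nothing above 40 mm.
- lug: Upright brass lug on the bolt, to be pushed to +y: 26 mm across (x), 8 mm thick (y), 48 mm high. Origin: centre of its foot, on the bolt's top, 40 mm above the bench; axes as the lock's. Its rear face is at y = -4 mm here. Starts at x = 28, y = -16 mm of the lock; moves with the bolt. Behind it lies only the flat bolt top for 54 mm, up to a guide.
- paddle: Red flat paddle of the spring catch, 26 mm across (x), 95 mm long (y), 6 mm thick. Origin: centre of its top face, 66 mm above the bench when up; axes as the lock's. At x = -28, y = -12 mm of the lock (y -59.5 to +35.5), alongside the lug's whole way; a fingertip can slide along it while pressing.
- catch (a joint): Travel of the catch, m: 0 up (sprung, locking), grows straight downward to 0.010, the stop. Spring: about 3 N to start, 8 N at the stop. The bolt is free when the catch is 0.005 or more down; if let up on the way it drops into a notch and stops the bolt.
- bolt (a joint): Travel of the bolt, m: 0 drawn back, 0.035 fully home against its stop in the keeper. Sliding friction about 2.5 N, no spring. With the catch up it has only about 2.5 mm of play at either end.
- contact_block: Loose brown bakelite contact block 50 x 32 x 28 mm, standing beside the board; leave alone. Origin: centre of its underside.
- cam_disc_a: Loose brass cam disc, 48 mm across, 10 mm thick with a hub 18 mm high; leave alone. Origin: centre of its underside.
- cam_disc_b: Second loose brass cam disc, the same; leave alone. Origin: centre of its underside.
- slug: Loose upright iron counterweight slug, 44 mm across, 60 mm high, 0.65 kg; leave alone. Origin: centre of its underside.

How it is judged:
By the outcome, as a careful person would: the job done as asked, in the order asked, and still so for the second after the job is handed in, with the robot touching nothing.
It also fails if it takes over 32 s, if anything falls off the work surface, if the arm or the gripper's body presses on something with over 40 N, if the wrist force passes 120 N, or if a joint passes its speed limit or range.

## Working session

There is one attempt and no reset: what is moved stays moved. The work goes in short steps, Python scripts to look and compute and a tool call to move; the robot and the scene stay as the last step left them, time stands still between calls to the robot, and variables do not carry over. Pictures are saved under pics/ and viewed, at most 10 in all, crops included, and the job is handed in when it is done.

Besides the shell and the picture viewer there is one more tool, called as a command line: name --pt "numbers of a row" for each row, then --argument value for the rest. drive_tool: Moves the arm, as the interface text tells. Its arguments: {"type":"object","properties":{"increments":{"type":"array","items":{"type":"array","items":{"type":"number"}}},"grip_force":{"type":"number"}},"required":["increments"]}

```bash
mkdir -p pics; python3 - <<'E'
from rig import readout, snapshot, calibration, r
import cv2,numpy as np
s=readout.state();print(s['t'],s['ee_pos'],s['tool_rot'],s['grip_width'])
for n in('top','side'):
    cv2.imwrite(f'pics/{n}0.png',snapshot(n));c=calibration(n);print(n,{k:np.round(v,3).tolist() for k,v in c.items()})
print(calibration('wrist'))
E
```

```text
0.0 [0.22387126 0.47467131 0.30308426] [ 2.18592225e-01  9.75815988e-01 -7.39164239e-04 -2.22595701e-04] 0.08540381444153126
top {'mtx': [[597.887, 0.0, 318.634], [0.0, 597.887, 242.746], [0.0, 0.0, 1.0]], 'k1': -0.063, 'T': [[-0.015, 0.99, -0.142, 0.504], [-1.0, -0.014, 0.006, 0.037], [0.004, 0.142, 0.99, 0.852], [0.0, 0.0, 0.0, 1.0]]}
side {'mtx': [[461.368, 0.0, 321.496], [0.0, 461.368, 242.499], [0.0, 0.0, 1.0]], 'k1': -0.026, 'T': [[-0.999, 0.037, -0.02, 0.583], [-0.04, -0.733, 0.679, 0.487], [0.01, 0.679, 0.734, 0.54], [0.0, 0.0, 0.0, 1.0]]}
{'mtx': array([[392.92739369,   0.        , 318.54748153],
       [  0.        , 392.92739369, 234.14965145],
       [  0.        ,   0.        ,   1.        ]]), 'k1': -0.0439695873393012, 'mount': array([[ 4.61536674e-04,  9.52129045e-01,  3.05696040e-01,
         7.82974424e-02],
       [ 9.99999357e-01, -1.22816142e-04, -1.12726211e-03,
        -5.38747386e-04],
       [-1.03575458e-03,  3.05696363e-01, -9.52128490e-01,
        -7.00021016e-02],
       [ 0.00000000e+00,  0.00000000e+00,  0.00000000e+00,
         1.00000000e+00]])}
```

View pics/top0.png

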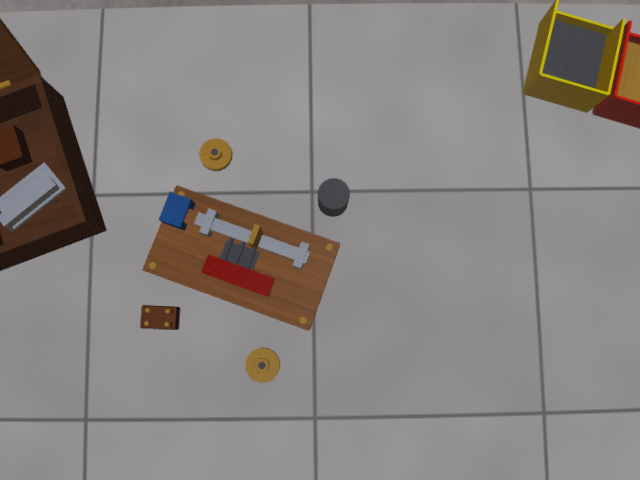

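View pics/side0.png

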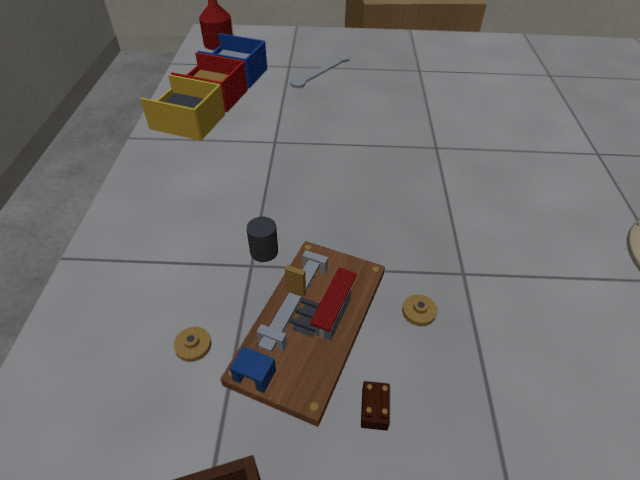

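The top view shows the lock turned by about -20°. The red paddle is at (238,276), the lug at (255,236), the keeper at (176,210) and the slug at (333,197). The side view agrees. Next I'll measure by colour masks.

```bash
cat > h.py <<'E'
import cv2,numpy as np
from rig import readout, snapshot, calibration, r
from scipy.spatial.transform import Rotation as R
def pts(name,uv,z,T=None):
    c=calibration(name); T=c['T'] if T is None else T
    D=np.array([c['k1'],0,0,0,0.])
    p=cv2.undistortPoints(np.float64(uv).reshape(-1,1,2),c['mtx'],D)[:,0]
    d=np.c_[p[:,0],-p[:,1],-np.ones(len(p))]@T[:3,:3].T
    o=T[:3,3]; return o+d*((z-o[2])/d[:,2])[:,None]
def mask(im,col):
    h=cv2.cvtColor(im,cv2.COLOR_BGR2HSV)
    H,S,V=h[...,0],h[...,1],h[...,2]
    if col=='red': m=((H<5)|(H>175))&(S>200)&(V>70)
    if col=='blue': m=(H>105)&(H<125)&(S>150)&(V>60)
    if col=='brass': m=(H>14)&(H<25)&(S>140)&(V>90)
    return m.astype(np.uint8)
def blobs(im,col,amin=60):
    return [c for c in cv2.findContours(mask(im,col),0,1)[0] if cv2.contourArea(c)>amin]
def wristT():
    s=readout.state(); T=np.eye(4);T[:3,:3]=R.from_quat(s['tool_rot']).as_matrix();T[:3,3]=s['ee_pos']
    return T@calibration('wrist')['mount']
E
python3 - <<'E'
from h import *
im=cv2.imread('pics/top0.png')
for col,z in(('red',.066),('blue',.05),('brass',.088)):
    for c in blobs(im,col):
        b=cv2.boxPoints(cv2.minAreaRect(c)); P=pts('top',b,z)
        e=np.array([P[1]-P[0],P[2]-P[1]]);L=np.linalg.norm(e,axis=1);k=L.argmax()
        print(col,b.mean(0),P.mean(0).round(4),L.round(4),'long axis deg',np.degrees(np.arctan2(e[k,1],e[k,0])).round(1))
s=readout.state();print(R.from_quat(s['tool_rot']).as_matrix().round(3))
E
```

```text
red [237.55453 274.95963] [0.5754 0.1405 0.066 ] [0.0251 0.0938] long axis deg -110.5
red [626.5  62.5] [ 0.8708 -0.4102  0.066 ] [0.1271 0.0377] long axis deg -6.1
blue [174.56897 209.82759] [0.6674 0.2294 0.05  ] [0.0425 0.0321] long axis deg -20.5
brass [262.45 364.35] [0.4601 0.1059 0.088 ] [0.0414 0.0406] long axis deg -72.4
brass [253.00243 233.578  ] [0.6267 0.1177 0.088 ] [0.0268 0.0094] long axis deg -24.6
brass [215.00003 153.50002] [0.7348 0.1682 0.088 ] [0.0405 0.0417] long axis deg -136.2
brass [628.49994   70.999985] [ 0.8475 -0.3991  0.088 ] [0.0306 0.0861] long axis deg 173.5
brass [600.   55.5] [ 0.8703 -0.3607  0.088 ] [0.0609 0.1033] long axis deg 173.7
brass [550.10345   66.965164] [ 0.8538 -0.2884  0.088 ] [0.1068 0.1575] long axis deg -157.0
[[-0.904  0.427 -0.001]
 [ 0.427  0.904 -0.001]
 [ 0.    -0.001 -1.   ]]
```

The points agree: the lug as predicted from the paddle lies within 1 mm of its measured position, and so does the keeper. The lock's origin is at about (0.606, 0.142) with yaw -20.5°. I'll approach above lock (0, -40) with the finger line along lock x.

drive_tool --pt "0 0 -5.3 23 -23 -3 0.2" --pt "0 0 -10.6 46 -46 -6 0.5" --pt "0 0 -16 69 -69 -9 0.5" --pt "0 0 -21.3 92 -92 -12 0.5" --pt "0 0 -26.6 115 -115 -15 0.5" --pt "0 0 -32 138 -138 -18 0.5" --pt "0 0 -37.3 161 -161 -21 0.5" --pt "0 0 -42.6 184 -185 -24 0.5"

```text
t: 0.77
ee_pos: [0.4087, 0.2885, 0.2794]
tool_rot: [0.56, 0.828, -0.0, -0.0]
force: [-0.1, 1.3, -0.3]
grip_width: 0.0426
grasp_force: 0.0
```

drive_tool --pt "0 0 -5.3 23 -23 -3 0.5" --pt "0 0 -10.6 46 -46 -6 0.5" --pt "0 0 -16 69 -69 -9 0.5" --pt "0 0 -21.3 92 -92 -12 0.5" --pt "0 0 -26.6 115 -115 -15 0.5" --pt "0 0 -32 138 -138 -18 0.5" --pt "0 0 -37.3 161 -161 -21 0.5" --pt "0 0 -42.6 184 -185 -24 0.5"

```text
t: 1.43
ee_pos: [0.5928, 0.1036, 0.2552]
tool_rot: [0.823, 0.568, -0.0, -0.0]
force: [-0.6, 0.9, -0.1]
grip_width: 0.0423
grasp_force: 0.0
```

drive_tool --pt "0 0 0 0 0 0 0.5" --pt "0 0 0 0 0 0 0.5" --pt "0 0 0 0 0 0 0.5"

```text
t: 1.68
ee_pos: [0.5917, 0.105, 0.2554]
tool_rot: [0.821, 0.571, -0.0, -0.0]
force: [-0.5, 0.2, 0.0]
grip_width: 0.0427
grasp_force: 0.0
```

```bash
python3 - <<'E'
from h import *
s=readout.state();print(s['t'],s['ee_pos'],s['force'],s['grip_width']);M=R.from_quat(s['tool_rot']).as_matrix();print(M.round(3))
T=wristT();im=snapshot('wrist');cv2.imwrite('pics/w1.png',im)
for col,z in(('red',.066),('brass',.088)):
    for c in blobs(im,col,300):
        b=cv2.boxPoints(cv2.minAreaRect(c)); P=pts('wrist',b,z,T)
        e=np.array([P[1]-P[0],P[2]-P[1]]);L=np.linalg.norm(e,axis=1);k=L.argmax()
        print(col,b.mean(0),P.mean(0).round(4),L.round(4),np.degrees(np.arctan2(e[k,1],e[k,0])).round(1))
E
```

```text
1.6833 [0.59171779 0.10501728 0.25540817] [-0.48990129  0.1985404   0.00213136] 0.04273665478520361
[[ 0.349  0.937 -0.001]
 [ 0.937 -0.349  0.   ]
 [-0.    -0.001 -1.   ]]
red [275.7916  182.99515] [0.5746 0.1414 0.066 ] [0.0253 0.0936] -110.4
brass [166.5 250. ] [0.4959 0.1306 0.088 ] [0.0341 0.036 ] -116.1
brass [363.  193.5] [0.6269 0.1217 0.088 ] [0.0256 0.0157] -20.3
brass [492.50003   36.500008] [0.7231 0.1809 0.088 ] [0.0346 0.0349] -75.5
```

View pics/w1.png

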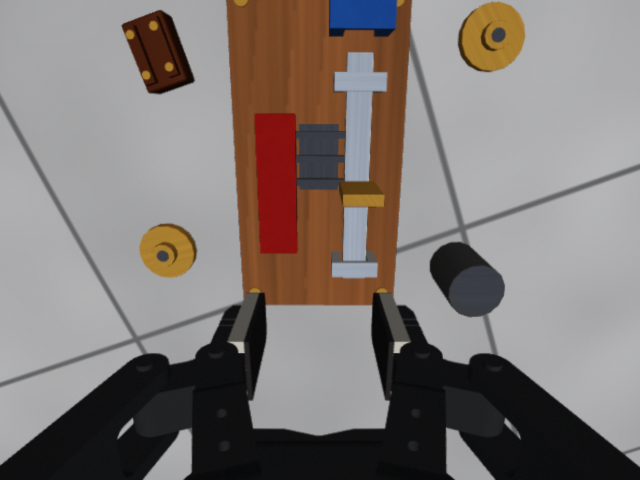

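The wrist picture shows the fingers square to the lock. The paddle is at (276,183) and the lug at (363,194), within 1 mm of the first estimate. The space below the fingertips, behind the lug, is clear. I'll go straight down.

drive_tool --pt "0 0 0 0 0 -20 0.5" --pt "0 0 0 0 0 -40 0.5" --pt "0 0 0 0 0 -60 0.5" --pt "0 0 0 0 0 -80 0.5" --pt "0 0 0 0 0 -95 0.5" --pt "0 0 0 0 0 -105 0.5" --pt "0 0 0 0 0 -110 0.5" --pt "0 0 0 0 0 -110 0.5"

```text
t: 2.4
ee_pos: [0.5914, 0.1054, 0.1452]
tool_rot: [0.821, 0.571, -0.001, -0.0]
force: [0.6, -0.8, 0.3]
grip_width: 0.0427
grasp_force: 0.0
```

drive_tool --pt "0 0 0 0 0 -2 0.5" --pt "0 0 0 0 0 -4 0.5" --pt "0 0 0 0 0 -6 0.5" --pt "0 0 0 0 0 -6 0.5"

```text
t: 2.73
ee_pos: [0.5921, 0.1048, 0.1401]
tool_rot: [0.821, 0.57, 0.0, 0.0]
force: [-0.2, -0.1, 0.4]
grip_width: 0.0428
grasp_force: 0.0
```

drive_tool --pt "0 0 0 0 0 -1 0.5" --pt "0 0 0 0 0 -2 0.5" --pt "0 0 0 0 0 -3 0.5" --pt "0 0 0 0 0 -3 0.5"

```text
t: 3.07
ee_pos: [0.592, 0.1048, 0.1369]
tool_rot: [0.821, 0.57, 0.0, 0.0]
force: [0.0, 0.1, 0.3]
grip_width: 0.0427
grasp_force: 0.0
```

drive_tool --pt "0 0 0 0 0 -1 0.5" --pt "0 0 0 0 0 -2 0.5" --pt "0 0 0 0 0 -2 0.5"

```text
t: 3.32
ee_pos: [0.5921, 0.1048, 0.1353]
tool_rot: [0.821, 0.57, 0.0, 0.0]
force: [-1.2, -0.5, 3.4]
grip_width: 0.0423
grasp_force: 2.0
```

drive_tool --pt "0 0 0 0 0 -1 0.5" --pt "0 0 0 0 0 -2 0.5" --pt "0 0 0 0 0 -2 0.5"

```text
t: 3.57
ee_pos: [0.5921, 0.1048, 0.1331]
tool_rot: [0.821, 0.57, 0.0, 0.0]
force: [-1.3, -0.9, 4.8]
grip_width: 0.0423
grasp_force: 2.5
```

Contact came at a TCP height of about 0.136 m with the expected 3 N preload, and the force is rising as a spring's would. I'll press on towards the stop.

drive_tool --pt "0 0 0 0 0 -1 0.5" --pt "0 0 0 0 0 -2 0.5" --pt "0 0 0 0 0 -3 0.5" --pt "0 0 0 0 0 -4 0.5" --pt "0 0 0 0 0 -5 0.5" --pt "0 0 0 0 0 -5 0.5"

```text
t: 4.07
ee_pos: [0.5921, 0.1048, 0.1284]
tool_rot: [0.821, 0.57, 0.0, 0.0]
force: [-2.3, -1.1, 8.0]
grip_width: 0.0425
grasp_force: 3.7
```

drive_tool --pt "0 0 0 0 0 -1 0.5" --pt "0 0 0 0 0 -1 0.5"

```text
t: 4.23
ee_pos: [0.5921, 0.1048, 0.1275]
tool_rot: [0.821, 0.57, 0.0, 0.0]
force: [-1.9, -0.1, 7.1]
grip_width: 0.0425
grasp_force: 3.9
```

```bash
python3 - <<'E'
from h import *
a=snapshot('side')[200:430,190:450];cv2.imwrite('pics/s2.png',cv2.resize(a,None,fx=2.5,fy=2.5))
E
```

```text
(no output)
```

View pics/s2.png

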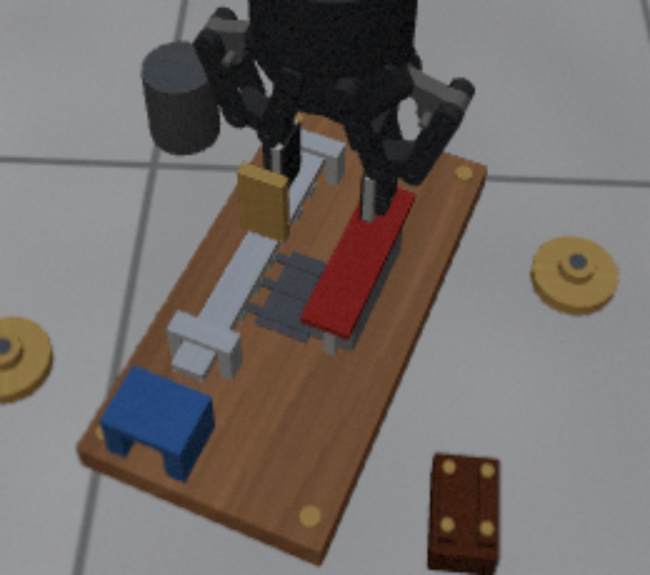

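The view shows one tip pressing the paddle, which is clearly down at about 8 to 9 mm, and the other tip just behind the lug above the bolt. I'll press slightly more, then push along lock +y, which is (0.35, 0.937).

drive_tool --pt "0 0 0 0 0 -0.7 0.5" --pt "0 0 0 0.7 1.9 -0.7 0.5" --pt "0 0 0 1.4 3.7 -0.7 0.5" --pt "0 0 0 2.1 5.6 -0.7 0.5" --pt "0 0 0 2.8 7.5 -0.7 0.5" --pt "0 0 0 3.5 9.4 -0.7 0.5"

```text
t: 4.78
ee_pos: [0.5959, 0.1134, 0.1271]
tool_rot: [0.822, 0.57, -0.0, 0.001]
force: [-3.5, -6.1, 8.2]
grip_width: 0.0428
grasp_force: 5.1
```

drive_tool --pt "0 0 0 0.7 1.9 0 0.5" --pt "0 0 0 1.4 3.7 0 0.5" --pt "0 0 0 2.1 5.6 0 0.5" --pt "0 0 0 2.8 7.5 0 0.5" --pt "0 0 0 3.5 9.4 0 0.5"

```text
t: 5.2
ee_pos: [0.5993, 0.1223, 0.1271]
tool_rot: [0.822, 0.57, -0.0, 0.001]
force: [-4.8, -6.8, 9.7]
grip_width: 0.0422
grasp_force: 5.4
```

drive_tool --pt "0 0 0 0.7 1.9 0 0.5" --pt "0 0 0 1.4 3.7 0 0.5" --pt "0 0 0 2.1 5.6 0 0.5" --pt "0 0 0 2.8 7.5 0 0.5" --pt "0 0 0 3.5 9.4 0 0.5"

```text
t: 5.62
ee_pos: [0.6028, 0.1317, 0.1271]
tool_rot: [0.822, 0.57, -0.001, 0.001]
force: [-3.8, -6.9, 8.8]
grip_width: 0.0426
grasp_force: 5.3
```

drive_tool --pt "0 0 0 0.7 1.9 0 0.5" --pt "0 0 0 1.4 3.7 0 0.5" --pt "0 0 0 2.1 5.6 0 0.5" --pt "0 0 0 2.8 7.5 0 0.5"

```text
t: 5.95
ee_pos: [0.6056, 0.1392, 0.1271]
tool_rot: [0.822, 0.57, -0.0, 0.001]
force: [-3.3, -7.7, 8.2]
grip_width: 0.0425
grasp_force: 5.3
```

```bash
python3 - <<'E'
from h import *
im=snapshot('side');a=im[200:430,190:450];cv2.imwrite('pics/s3.png',cv2.resize(a,None,fx=2.5,fy=2.5))
E
```

```text
(no output)
```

View pics/s3.png

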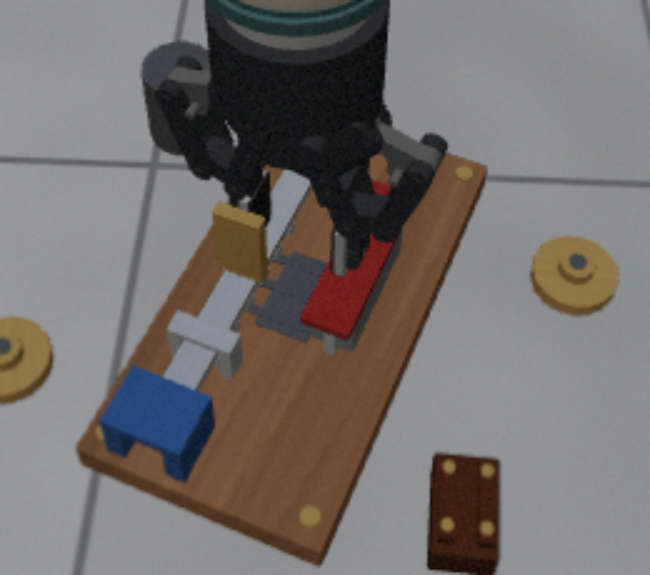

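The lug has moved well along with the bolt and the paddle is still held down. About 8 to 9 mm remain, so I'll go slowly until it reaches the stop.

drive_tool --pt "0 0 0 0.4 0.9 0 0.5" --pt "0 0 0 0.7 1.9 0 0.5" --pt "0 0 0 1.1 2.8 0 0.5" --pt "0 0 0 1.4 3.7 0 0.5" --pt "0 0 0 1.8 4.7 0 0.5"

```text
t: 6.42
ee_pos: [0.6074, 0.1439, 0.1271]
tool_rot: [0.822, 0.57, -0.0, 0.001]
force: [-3.7, -7.1, 8.6]
grip_width: 0.0428
grasp_force: 5.3
```

drive_tool --pt "0 0 0 0.4 0.9 0 0.5" --pt "0 0 0 0.7 1.9 0 0.5"

```text
t: 6.58
ee_pos: [0.6081, 0.1458, 0.1271]
tool_rot: [0.822, 0.57, -0.0, 0.001]
force: [-3.2, -7.0, 8.8]
grip_width: 0.0427
grasp_force: 5.3
```

drive_tool --pt "0 0 0 0.4 0.9 0 0.5" --pt "0 0 0 0.7 1.9 0 0.5"

```text
t: 6.75
ee_pos: [0.6084, 0.1463, 0.1271]
tool_rot: [0.822, 0.57, -0.002, 0.002]
force: [-9.8, -16.7, 14.0]
grip_width: 0.0428
grasp_force: 11.3
```

The force jumped to 19 N within 1 mm of where the fully home position should be, so the bolt is at its stop. I'll hold briefly, ease back off the lug with the catch still down, then lift straight up.

drive_tool --pt "0 0 0 0 0 0 0.5" --pt "0 0 0 0 0 0 0.5" --pt "0 0 0 -0.7 -1.9 0 0.5" --pt "0 0 0 -1.4 -3.7 0 0.5" --pt "0 0 0 -1.8 -4.7 0 0.5" --pt "0 0 0 -1.8 -4.7 0 0.5"

```text
t: 7.25
ee_pos: [0.6077, 0.1451, 0.128]
tool_rot: [0.821, 0.57, 0.003, 0.0]
force: [2.9, 2.7, 7.1]
grip_width: 0.0425
grasp_force: 3.8
```

drive_tool --pt "0 0 0 0 0 3 0.5" --pt "0 0 0 0 0 6 0.5" --pt "0 0 0 0 0 9 0.5" --pt "0 0 0 0 0 14 0.5" --pt "0 0 0 0 0 30 0.5" --pt "0 0 0 0 0 55 0.5" --pt "0 0 0 0 0 85 0.5" --pt "0 0 0 0 0 115 0.5"

```text
t: 7.92
ee_pos: [0.606, 0.144, 0.2408]
tool_rot: [0.821, 0.57, -0.002, -0.001]
force: [1.1, -0.3, 0.1]
grip_width: 0.0424
grasp_force: 0.0
```

drive_tool --pt "0 0 0 -20 -35 10 0.5" --pt "0 0 0 -40 -70 20 0.5" --pt "0 0 0 -60 -100 20 0.5" --pt "0 0 0 -60 -100 20 0.5"

```text
t: 8.25
ee_pos: [0.5442, 0.0402, 0.261]
tool_rot: [0.823, 0.569, -0.001, 0.0]
force: [-0.1, -0.0, 0.4]
grip_width: 0.0425
grasp_force: 0.0
```

```bash
python3 - <<'E'
from h import *
s=readout.state();print(s['t'],s['ee_pos'],s['force'])
T=wristT();im=snapshot('wrist');cv2.imwrite('pics/w4.png',im)
sd=snapshot('side');a=sd[200:430,190:450];cv2.imwrite('pics/s4.png',cv2.resize(a,None,fx=2.5,fy=2.5))
tp=snapshot('top');s0=cv2.imread('pics/side0.png')
for n,i in(('side',s0),('side',sd),('top',cv2.imread('pics/top0.png')),('top',tp)):
  for col,z in(('red',.066),('brass',.088)):
    for c in blobs(i,col):
        b=cv2.boxPoints(cv2.minAreaRect(c)); P=pts(n,b,z).mean(0)
        d=P[:2]-[.6058,.1419]; 
        if abs(d).max()<.25: print(n,col,b.mean(0).round(1),'lock xy mm',(1e3*np.array([d@[.937,-.35],d@[.35,.937]])).round(1))
E
```

```text
8.25 [0.54422101 0.04017887 0.26096306] [-0.09647277 -0.03233781  0.40062455]
top red [237.6 275. ] lock xy mm [-28.  -11.9]
top brass [262.4 364.4] lock xy mm [-123.9  -84.7]
top brass [253.  233.6] lock xy mm [ 28.1 -15.4]
top brass [215.  153.5] lock xy mm [111.7  69.8]
top brass [264.2 364.4] lock xy mm [-123.2  -86.9]
top brass [215.  153.5] lock xy mm [111.7  69.8]
```

View pics/s4.png

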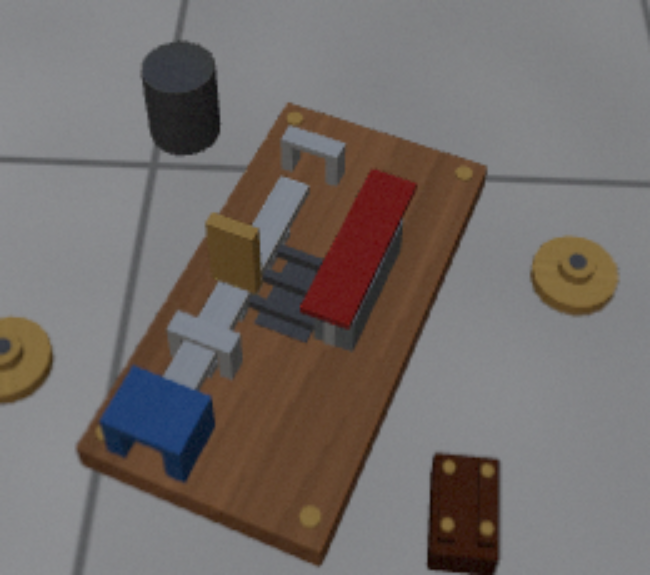

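The side view shows the robot clear, the bolt in the keeper, the paddle raised again and the loose parts where they were. Next I'll check the lug's travel and the paddle's height in numbers.

```bash
python3 - <<'E'
from h import *
def lk(P): d=P[:,:2]-[.6058,.1419]; return (1e3*np.c_[d@[.937,-.35],d@[.35,.937]]).round(1).tolist()
for n,q in(('before',[(240,166),(289,183)]),('after',[(207,213),(260,232)])):
    print('lug top edge',n,lk(pts('side',np.array([190,200])+np.array(q)/2.5,.088)))
sd=snapshot('side');s0=cv2.imread('pics/side0.png')
for i in(s0,sd):
    h=cv2.cvtColor(i,cv2.COLOR_BGR2HSV);m=(((h[...,0]<4)|(h[...,0]>176))&(h[...,1]>190)&(h[...,2]>90)).astype(np.uint8);m[:240]=0;m[350:]=0
    m[:,:300]=0;m[:,370:]=0
    y,x=np.nonzero(m);print('paddle px',len(x),x.mean().round(2),y.mean().round(2),y.min(),y.max())
g=np.abs(sd.astype(int)-s0).max(2)>40; print('changed boxes',[b[:5].tolist() for b in cv2.connectedComponentsWithStats(g.astype(np.uint8))[2][1:] if b[4]>25])
E
```

```text
lug top edge before [[41.1, -15.8], [13.6, -15.5]]
lug top edge after [[42.9, 17.7], [14.1, 17.9]]
paddle px 992 333.22 298.38 268 329
paddle px 925 332.94 299.07 268 329
changed boxes [[335, 0, 15, 22, 178], [346, 0, 48, 9, 160], [307, 0, 127, 181, 11528], [272, 260, 48, 57, 719], [255, 346, 16, 10, 88]]
```

By hand-read pixels (±1.5 mm) the lug travelled about 34 mm, and the paddle is back up. I'll move the arm clear of the top camera so the same measurement as at the start can settle it.

drive_tool --pt "0 0 0 -10 -35 5 0.5" --pt "0 0 0 -20 -70 10 0.5" --pt "0 0 0 -30 -105 15 0.5" --pt "0 0 0 -40 -140 20 0.5" --pt "0 0 0 -50 -175 20 0.5" --pt "0 0 0 -60 -200 20 0.5" --pt "0 0 0 -60 -200 20 0.5"

```text
t: 9.03
ee_pos: [0.486, -0.1588, 0.2808]
tool_rot: [0.822, 0.569, -0.001, 0.0]
force: [-0.0, 0.3, -0.6]
grip_width: 0.0425
grasp_force: 0.0
```

```bash
python3 - <<'E'
from h import *
i=snapshot('top')
for col,z in(('red',.066),('brass',.088)):
    for c in blobs(i,col):
        b=cv2.boxPoints(cv2.minAreaRect(c)); P=pts('top',b,z);L=np.linalg.norm([P[1]-P[0],P[2]-P[1]],axis=1)
        d=P.mean(0)[:2]-[.6058,.1419]; 
        if abs(d).max()<.25: print(col,b.mean(0).round(1),L.round(4),'lock xy mm',(1e3*np.array([d@[.937,-.35],d@[.35,.937]])).round(1))
E
```

```text
red [237.6 275. ] [0.0251 0.0939] lock xy mm [-28. -12.]
brass [262.2 364.8] [0.0415 0.0409] lock xy mm [-124.5  -84.6]
brass [227.7 226. ] [0.0301 0.0087] lock xy mm [26.3 19.1]
brass [215.  153.5] [0.0405 0.0417] lock xy mm [111.7  69.8]
```

The lug travelled 34.5 mm against a nominal 35, within the measuring error. The paddle and both cam discs measure the same as at the start, so I'm handing in.

```bash
python3 -c "
from rig import r
print(r.job_done())"
```

```text
the job is handed in; nothing more can be done
None
```

The lock is locked: with the catch held down I pushed the bolt to its stop (lug travel measured at 34.5 mm of 35), the catch sprang back up, the loose parts are where they were, and I handed the job in at about 9 s.

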